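# Set out the specimen dishes and stain for a microscope practical

## Robot

A 6-joint arm with a two-finger parallel gripper is mounted at the origin on the work surface. World frame = base frame: x ahead of the robot, y to its left, z up, the work surface at z = 0. Lengths are in m, angles in rad, forces in N, time in s.
With the tool pointing down it reaches from about 0.3 to 0.775 m from the base axis. Payload 14.6 kg.
Tool frame: the origin (TCP) lies on the centre line of the jaws, within the pads' length; the fingertips stand 17 mm ahead of it and the grasp point (between the pads) lies 2 mm behind it; z points along the fingers, x is the direction in which the jaws open and shut, and the axes are right-handed (so a half turn about z gives the same grasp; the last joint's range is limited). The gripper opens to 94 mm and grips with 3 to 60 N. Pads are 16 mm wide; open, the fingers measure 119 mm over their backs; the gripper's body (75 mm by 177 mm) begins 78 mm behind the grasp point.
Start: joints at [1.256, 0.3, 1.521, -0, 1.321, -0.067], TCP at [0.135, 0.533, 0.222] pointing down, gripper open.
Joint ranges: [-3.03, 3.03], [-0.79, 2.21], [0.23, 2.52], [-1.04, 4.18], [0, 3.07], [-2.55, 2.55]. Speed limits (rad/s): [2.22, 2.22, 2.57, 3.14, 3.14, 3.14].

## Interface

Orientations are given as [roll, pitch, yaw] about the fixed x, y, z axes, in that order (R = Rz(yaw) Ry(pitch) Rx(roll)).
In Python, from station import ctrl gives the robot as it stands. The module is installed in compiled form; this text tells all that it offers.
- The arm moves only by the tool drive_tool, never from a script. Its argument "increments" is a list of rows, each a list of 3 entries, a list of its own where there are three numbers: the turn, a rotation vector about the tool's x, y, z in degrees, then the shift along the tool's x, y, z in mm, then the opening, from 0 (shut) to 1 (fully open). In form: [[[ax, ay, az], [dx, dy, dz], hand], ...]. A call has 1 to 20 rows; each row shifts and turns the commanded pose from where the row before left it, along the tool's axes as they then stand; what a row does not reach is not made up. A row lasts 1/8 s, in which the tool goes at most 62.5 mm and 10.7 degrees, less where a joint would pass 70% of its speed; a pose out of reach is approached as far as the arm can. A call with a gripper value outside its range is refused whole. The fingers move at their own pace and stop on an object; "squeeze" is the grip in N (left out, the last holds). Time passes only in rows, so rows that do not move let the fingers close. It gives the time, the measured TCP pose, the force and the opening at its end, in the units of the state.
- ctrl.get_obs(): the state, without advancing time (a new reading comes with each control period).
- ctrl.camera(name): name is "scene" or "side" or "wrist"; returns the picture (480x640x3 uint8, red, green, blue); there is no depth.
- ctrl.calibration(name): a dict with "fx", "fy", "cx", "cy" (pixels), "k1" (the pictures are not rectified: a ray, as slopes to the right and down, at radius r is drawn at 1 + k1 r^2 times it, then the intrinsics apply), "rvec" (rotation vector, rad) and "tvec" (3), from world to camera coordinates, as OpenCV has them. Camera axes: x right, y down, z forward; pixel columns grow to the right and rows downward; lengths in m; the calibration is good to about 2 mm. A picture is of the moment at which its call begins: read the wrist's pose just before it. calibration takes no time and is no camera call; for the wrist camera it gives the pose at the moment of the call.
- ctrl.hand_in(): hands the job in, once; it reports no verdict.
The state is a dict: "time_s": time; "qpos": joint angles; "joint_vel": joint speeds; "tau": joint torques, N m; "ee_pos": TCP position; "eef_rot": TCP orientation; "force": force on the tool from outside, world axes, zero at the start; "moment": the same for the moment, N m; "grip_width": finger opening in m.
Only numpy, scipy, OpenCV 4.12 (cv2) and the standard library are available. Lean on these libraries where they do the work, as an engineer would, in place of code of your own. Each camera call takes 0.05 s, during which the arm holds its last target.

## Task

Set out the practical on the bench: centre the green specimen dish on the white tile and stack the red dish squarely on top of it, stand the amber stain bottle in the middle of the round cork mat, and stand the blue-capped pot on the bench midway between tile and mat. Keep everything upright, leave the yellow dish, the slide box and the beaker where they are, and let go of everything at the end.

Things in the scene. Friction and masses are not known exactly. Their poses are not given: they have to be found in the camera images.
- green_dish_center (a point): Round clear specimen dish with a GREEN filling, 60 mm across, 18 mm high, fully closed, lid taped on, flat top and bottom; weighs about 45 g. This point is its centre, 9 mm above its underside; z is up along its axis.
- red_dish_center (a point): Round clear specimen dish with a RED filling, 60 mm across, 18 mm high, fully closed, lid taped on, flat top and bottom; weighs about 45 g. This point is its centre, 9 mm above its underside; z is up along its axis.
- stain_bottle_center (a point): Small round amber bottle with a black cap, 62 mm high: body 34 mm across up to 36 mm, a shoulder, then the cap 22 mm across from 43 mm to the top; about 60 g. This point is on its axis, 31 mm above its underside; z is up.
- pot_center (a point): Small round white pot with a blue cap, 44 mm high: body 40 mm across, cap 45 mm across for the top 12 mm; about 50 g. This point is on its axis, 22 mm above its underside; z is up.
- tile: Square white glazed tile, 100 x 100 mm, 6 mm thick, fixed flat on the black bench. Origin at the centre of its underside (on the bench, z = 0); z up, x and y along its edges. The mat lies 260 mm from it centre to centre, either to the left or the right, squarely beyond one of the tile's y edges (along its +y or -y axis).
- mat: Round cork mat, 92 mm across, 6 mm thick, fixed flat on the bench. Origin at the centre of its underside (z = 0); z up.
- yellow_dish_center (a point): Round clear specimen dish with a YELLOW filling, not part of the job, leave it alone; 60 mm across, 18 mm high, fully closed, lid taped on, flat top and bottom; weighs about 45 g. This point is its centre, 9 mm above its underside; z is up along its axis.
- slide_box_center (a point): Closed grey slide box 35 x 85 x 22 mm (its own x, y, z), loose, behind the work area; leave it alone. This point is its centre.
- beaker_center (a point): Empty clear beaker, 68 mm across, 90 mm high, loose, behind the work area; leave it alone. This point is on its axis, 45 mm above its underside.
There are look-alikes about, which are no part of the job. Several things look just like the part that bears pot_center: the one meant starts farthest to the robot's right.

How it is judged:
By the outcome, as a careful person would: the job done as asked, in the order asked, and still so for the second after the job is handed in, with the robot touching nothing.
It also fails if it takes over 104 s, if anything falls off the work surface, if the arm or the gripper's body presses on something with over 40 N, if the wrist force passes 120 N, or if a joint passes its speed limit or range.

## Working session

There is one attempt and no reset: what is moved stays moved. The work goes in short steps, Python scripts to look and compute and a tool call to move; the robot and the scene stay as the last step left them, time stands still between calls to the robot, and variables do not carry over. Pictures are saved under pics/ and viewed, and the job is handed in when it is done.

Besides the shell and the picture viewer there is one more tool, called after "Call:" in YAML: its name, and indented under it one key for each argument. drive_tool: Moves the arm, as the interface text tells. Its arguments: {"type":"object","properties":{"increments":{"type":"array"},"squeeze":{"type":"number"}},"required":["increments"]}

```bash
mkdir -p pics
cat > h.py <<'E'
import numpy as np, cv2
from station import ctrl
def cal(n):
    c=ctrl.calibration(n); K=np.array([[c['fx'],0,c['cx']],[0,c['fy'],c['cy']],[0,0,1.]]); 
    return K,np.array([c['k1'],0,0,0,0.]),np.array(c['rvec'],float),np.array(c['tvec'],float)
def pix2w(C,px,z):
    K,D,r,t=C; R=cv2.Rodrigues(r)[0]
    u=cv2.undistortPoints(np.array(px,float).reshape(-1,1,2),K,D).reshape(-1,2)
    d=np.c_[u,np.ones(len(u))]@R; o=-R.T@t
    s=(z-o[2])/d[:,2]; return o+d*s[:,None]
def w2pix(C,P):
    K,D,r,t=C; return cv2.projectPoints(np.array(P,float).reshape(-1,1,3),r,t,K,D)[0].reshape(-1,2)
def snap(n,f):
    C=cal(n); im=ctrl.camera(n); cv2.imwrite('pics/'+f+'.png',im[:,:,::-1]); np.savez('pics/'+f+'.npz',K=C[0],D=C[1],r=C[2],t=C[3]); return C
def load(f):
    z=np.load('pics/'+f+'.npz'); return z['K'],z['D'],z['r'],z['t']
def crop(f,x0,y0,x1,y1,s,o):
    im=cv2.imread('pics/'+f+'.png')[y0:y1,x0:x1]; cv2.imwrite('pics/'+o+'.png',cv2.resize(im,None,fx=s,fy=s,interpolation=cv2.INTER_CUBIC))
E
python3 - <<'E'
from h import *
print(ctrl.get_obs())
for n in('scene','side','wrist'):
    C=snap(n,n+'0'); R=cv2.Rodrigues(C[2])[0]; print(n,-R.T@C[3],R[2],C[0][0,0],C[1][0])
E
```

```text
{'time_s': 0.0, 'qpos': array([ 1.25642699e+00,  3.00471304e-01,  1.52159128e+00, -1.04739910e-05,
        1.32072224e+00, -6.66299712e-02]), 'joint_vel': array([ 0.00015945,  0.00014093, -0.00283432,  0.00048183, -0.00039789,
        0.00103475]), 'tau': array([-1.59859087e-04, -5.31811202e+01, -3.52729833e+01,  7.08360784e-02,
        2.44013756e-02, -1.50647752e-04]), 'ee_pos': array([0.13480992, 0.53296115, 0.2218819 ]), 'eef_rot': array([-3.14152340e+00,  1.19019766e-03,  1.32305960e+00]), 'force': array([ 0.20468394, -0.36524523, -0.36405356]), 'moment': array([ 0.00033099, -0.01061593,  0.01704406]), 'grip_width': 0.09390691816969711}
scene [0.98949767 0.58679922 0.83187782] [-0.40922457 -0.53060161 -0.74229184] 447.16677013467995 -0.07786827017643247
side [ 0.0895805  -0.95497413  0.81420524] [ 0.35889538  0.74743422 -0.55904936] 608.4630116655591 -0.0925971196174986
wrist [0.05986587 0.55259769 0.38372918] [ 0.25977406 -0.06638944 -0.9633846 ] 330.46678105078377 0.0002988643781941011
```

View pics/scene0.png

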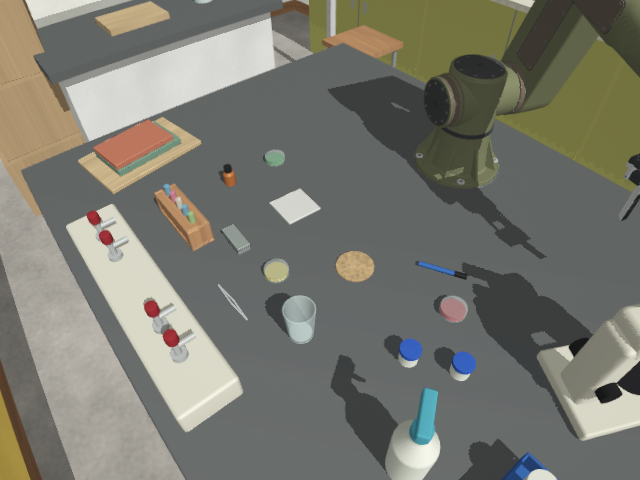

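View pics/side0.png

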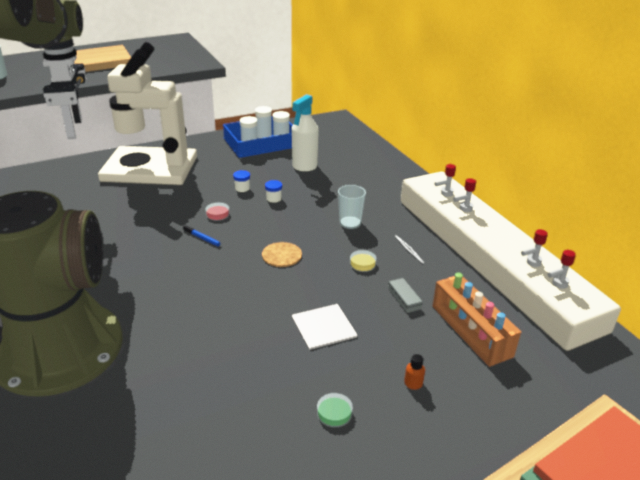

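View pics/wrist0.png

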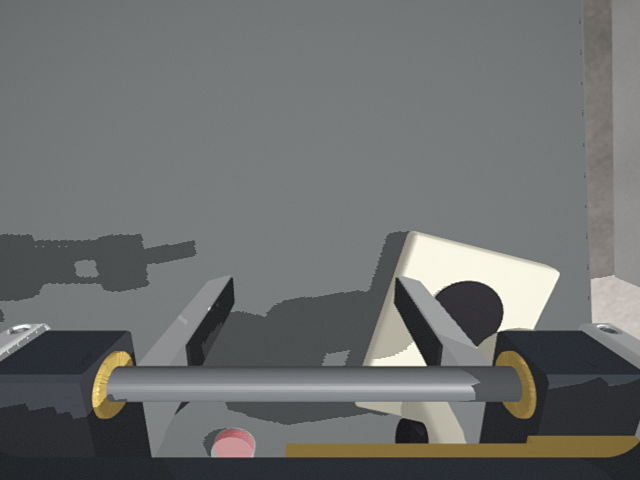

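Run:
```python
from h import *
crop('scene0',200,130,360,290,5,'c1')
crop('scene0',330,230,490,390,5,'c2')
crop('side0',170,150,390,290,3.6,'c3')
crop('side0',280,280,450,440,3.7,'c4')
```

```text
(no output)
```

View pics/c1.png

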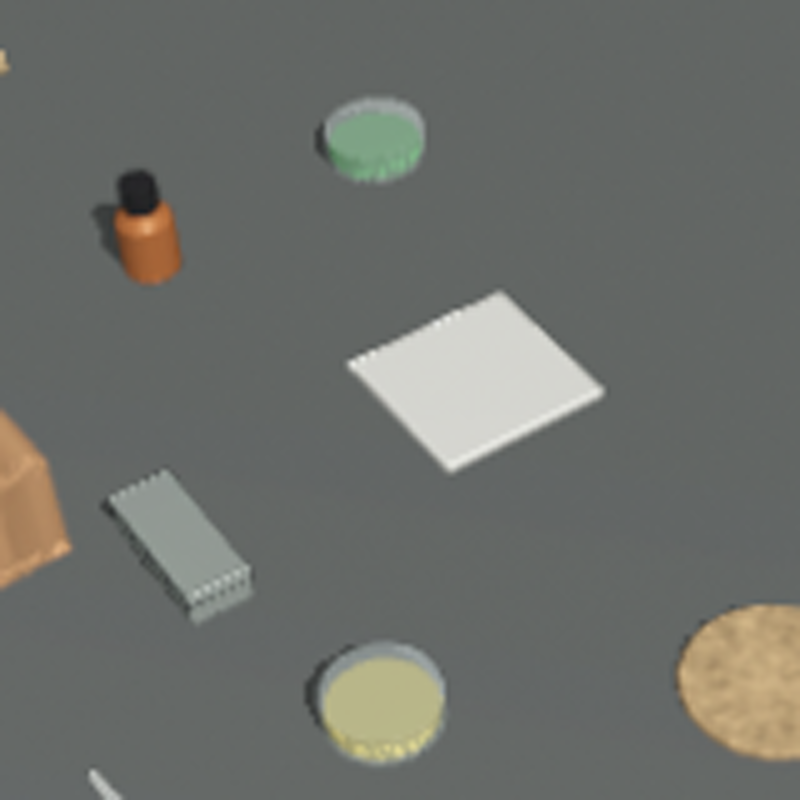

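View pics/c2.png

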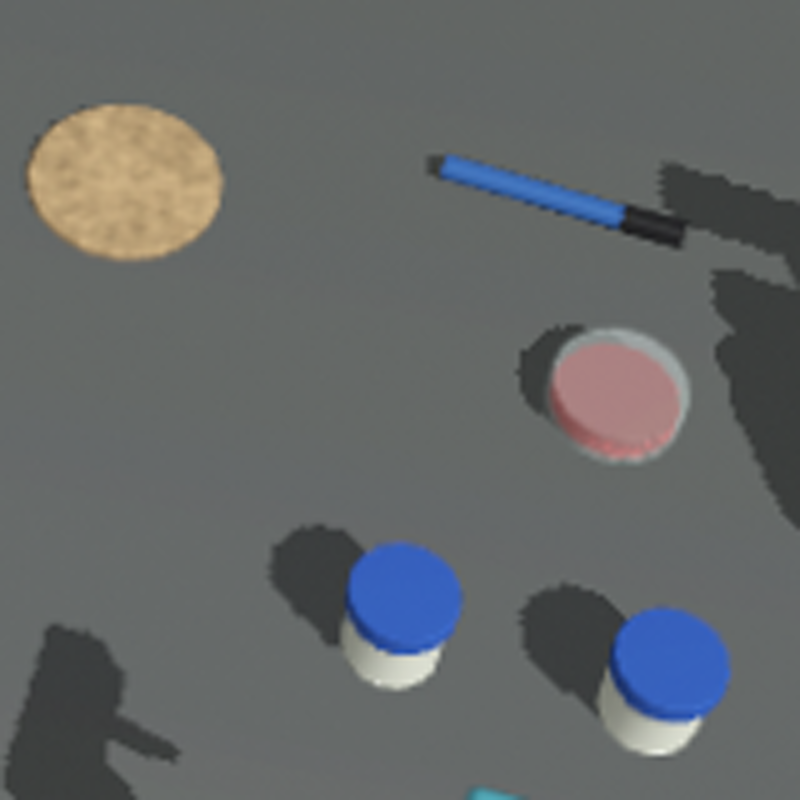

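View pics/c3.png

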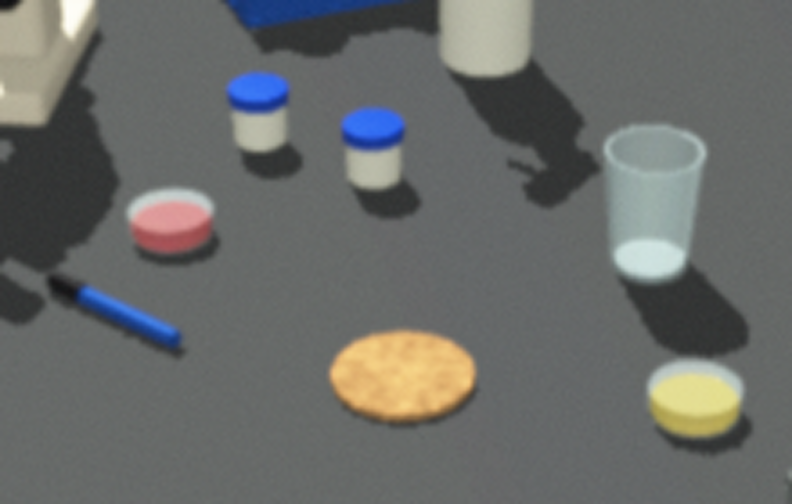

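View pics/c4.png

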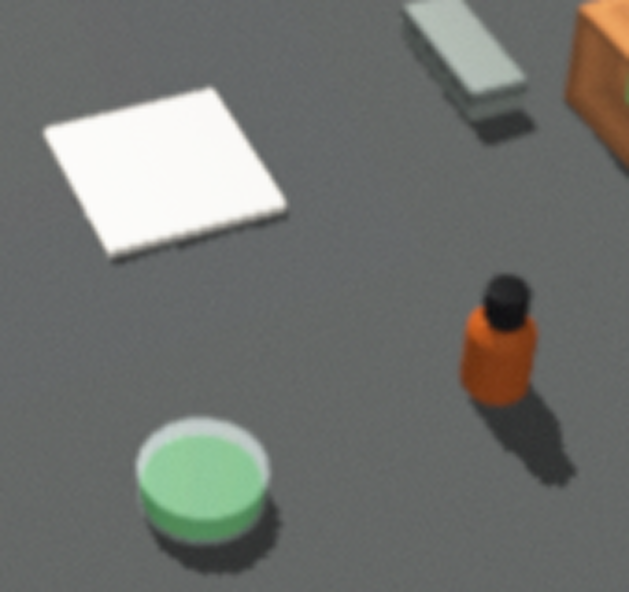

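```bash
cat >> h.py <<'E'
from scipy.optimize import least_squares
def cyl(segs):
    a=np.linspace(0,2*np.pi,72,endpoint=False); return np.concatenate([np.c_[r*np.cos(a),r*np.sin(a),np.full(72,z)] for r,z in segs])
DISH=cyl([(.03,0),(.03,.018)]);MAT=cyl([(.046,0),(.046,.006)])
BOT=cyl([(.017,0),(.017,.036),(.011,.043),(.011,.062)]);POT=cyl([(.02,0),(.02,.032),(.0225,.032),(.0225,.044)])
def bb(C,M,p):
    q=w2pix(C,M+np.array(p)); return np.r_[q.min(0),q.max(0)]
def fit(obs,M,z0=0,x0=(.5,0),T=None):
    f=lambda p:np.concatenate([bb(C,M,[p[0],p[1],z0])-b for C,b in obs])
    s=least_squares(f,x0); return s.x,np.round(s.fun,1)
def ub(off,s,l,r,t,b):
    g=lambda o,c:o+(c+.5)/s-.5
    return np.array([g(off[0],l),g(off[1],t),g(off[0],r),g(off[1],b)])
E
python3 - <<'E'
from h import *
S=load('scene0');D=load('side0')
o1=lambda *a:(S,ub((200,130),5,*a)); o2=lambda *a:(S,ub((330,230),5,*a)); o3=lambda *a:(D,ub((170,150),3.6,*a)); o4=lambda *a:(D,ub((280,280),3.7,*a))
for n,M,a,b in[('green',DISH,o1(323,426,96,182),o4(136,270,416,543)),('bottle',BOT,o1(116,182,170,284),o4(460,537,274,404)),
 ('yellow',DISH,o1(319,446,640,764),o3(647,744,358,438)),('mat',MAT,o2(27,223,103,262),o3(329,477,330,422)),('red',DISH,o2(549,690,327,464),o3(127,214,187,254)),
 ('potA410',POT,o2(340,463,543,690),o3(341,405,108,188)),('potB462',POT,o2(599,730,607,755),o3(227,289,72,151))]:
    x,r=fit([a,b],M); print(n,x.round(4),r, fit([a],M)[0].round(4),fit([b],M)[0].round(4))
g=lambda o,s,c:np.array(o)+(np.array(c)+.5)/s-.5
A=pix2w(S,g((200,130),5,[(348,363),(500,292),(604,388),(450,462)]),.006)
B=pix2w(D,g((280,280),3.7,[(44,132),(212,88),(287,207),(112,250)]),.006)
for P in(A,B):print(P[:,:2].round(4).tolist(),P.mean(0)[:2].round(4), [np.degrees(np.arctan2(*(P[i]-P[i-1])[1::-1])).round(1) for i in range(4)])
E
```

```text
green [ 0.4156 -0.3531] [-1.1  1.1 -1.3  0.8 -0.6 -0.  -0.9  0.5] [ 0.41   -0.3546] [ 0.417  -0.3532]
bottle [ 0.5746 -0.3498] [-1.6  0.1 -0.9  0.7 -1.1 -0.4 -0.5  0.9] [ 0.5709 -0.349 ] [ 0.5763 -0.35  ]
yellow [0.6618 0.0041] [-1.4  0.6 -0.7  0.5 -1.2  0.6 -1.1  0.4] [0.6589 0.0043] [0.665  0.0048]
mat [0.5073 0.109 ] [-0.7  0.6 -1.2  0.4 -0.4  0.2 -1.5 -0. ] [0.5046 0.1093] [0.5094 0.1083]
red [0.4249 0.3415] [-1.4  0.5 -0.2  0.6 -1.   0.1 -0.9 -0.2] [0.4225 0.3417] [0.4271 0.3402]
potA410 [0.5855 0.3583] [-0.6  0.2 -0.7  0.4 -0.7 -0.2 -1.2  0.1] [0.584  0.3587] [0.5876 0.3571]
potB462 [0.5268 0.4447] [-1.1  0.1 -0.3  0.6 -0.8 -0.  -1.1 -0.2] [0.5252 0.445 ] [0.5289 0.4431]
[[0.5353, -0.2029], [0.4359, -0.1962], [0.4407, -0.0979], [0.5378, -0.1059]] [ 0.4874 -0.1507] [np.float64(-91.5), np.float64(176.2), np.float64(87.2), np.float64(-4.7)]
[[0.4456, -0.1009], [0.5455, -0.1044], [0.5384, -0.2066], [0.4418, -0.1986]] [ 0.4928 -0.1526] [np.float64(87.8), np.float64(-2.0), np.float64(-94.0), np.float64(175.3)]
```

Run:
```python
from h import *
from scipy.spatial.transform import Rotation as Ro
D=load('side0');S=load('scene0')
print('spray,rack corners,beaker',pix2w(D,[(305,168),(437,290),(494,358),(516,345),(350,224)],0)[:,:2].round(3))
print('scene rack',pix2w(S,[(208,246),(180,222),(300,335)],0)[:,:2].round(3))
C=load('wrist0');o=ctrl.get_obs();R=Ro.from_euler('xyz',o['eef_rot']).as_matrix()
print(R.round(3).tolist(), ctrl.calibration('wrist'))
for y in(-.08,-.06,-.04,-.02,0,.04):
  for z in(.1,.2): print(y,z,w2pix(C,o['ee_pos']+R@[0,y,z]).round(0))
```

```text
spray,rack corners,beaker [[ 0.735  0.483]
 [ 0.766 -0.145]
 [ 0.749 -0.362]
 [ 0.811 -0.352]
 [ 0.715  0.163]]
scene rack [[ 0.744 -0.175]
 [ 0.759 -0.299]
 [ 0.719  0.175]]
[[0.245, 0.969, -0.0], [0.969, -0.245, -0.001], [-0.001, -0.0, -1.0]] {'fx': 330.46678105078377, 'fy': 330.46678105078377, 'cx': 313.7662342227412, 'cy': 243.5395155160328, 'k1': 0.0002988643781941011, 'rvec': array([-2.30047773, -1.79358008, -0.24392172]), 'tvec': array([-0.55017734, -0.02907257,  0.3908018 ])}
-0.08 0.1 [[313. 148.]]
-0.08 0.2 [[313. 149.]]
-0.06 0.1 [[313. 175.]]
-0.06 0.2 [[313. 169.]]
-0.04 0.1 [[313. 201.]]
-0.04 0.2 [[313. 187.]]
-0.02 0.1 [[313. 225.]]
-0.02 0.2 [[313. 206.]]
0 0.1 [[313. 249.]]
0 0.2 [[313. 224.]]
0.04 0.1 [[313. 294.]]
0.04 0.2 [[313. 258.]]
```

Run:
```python
from h import *
D=load('side0');S=load('scene0')
print(pix2w(D,[(100,178),(182,180),(195,152)],0)[:,:2].round(3),pix2w(S,[(540,358),(578,432)],0)[:,:2].round(3))
```

```text
[[0.18  0.658]
 [0.39  0.553]
 [0.471 0.711]] [[0.373 0.535]
 [0.45  0.671]]
```

Call:
drive_tool:
  increments:
    - [[0,0,0],[-25,0,-5],1]
    - [[0,0,0],[-25,0,0],1]

```text
time_s: 0.4
ee_pos: [0.1224, 0.4841, 0.2273]
eef_rot: [-3.142, 0.0, 1.323]
force: [-0.1, 0.6, -0.3]
grip_width: 0.0939
```

Call:
drive_tool:
  increments:
    - [[0,0,-7.1],[0,0,0],1]
    - [[0,0,-7.1],[0,0,0],1]
    - [[0,0,0],[-40,42,0],1]
    - [[0,0,0],[-40,42,0],1]
    - [[0,0,0],[-40,42,0],1]
    - [[0,0,0],[-40,42,0],1]
    - [[0,0,0],[-40,42,0],1]
    - [[0,0,0],[-40,42,0],1]
    - [[0,0,0],[-40,42,0],1]
    - [[0,0,0],[-50,0,7],1]
    - [[0,0,0],[-50,0,7],1]
    - [[0,0,0],[-50,0,7],1]
    - [[0,0,0],[-50,0,7],1]
    - [[0,0,0],[-50,0,7],1]
    - [[0,0,0],[-50,0,7],1]
    - [[0,0,0],[-50,0,7],1]
    - [[0,0,0],[-50,0,7],1]
    - [[0,0,0],[-50,0,7],1]
    - [[0,0,0],[-50,0,7],1]
    - [[0,0,0],[-55,0,7],1]

```text
time_s: 2.9
ee_pos: [0.4164, -0.3518, 0.1501]
eef_rot: [-3.142, -0.0, 1.571]
force: [0.3, -0.2, 0.2]
grip_width: 0.0941
```

Call:
drive_tool:
  increments:
    - [[0,0,0],[0,0,0],1]
    - [[0,0,0],[0,0,0],1]

```text
time_s: 3.15
ee_pos: [0.4165, -0.3498, 0.1502]
eef_rot: [-3.141, -0.001, 1.571]
force: [-0.0, 0.4, -0.5]
grip_width: 0.0939
```

Run:
```python
from h import *
C=snap('wrist','w1'); o=ctrl.get_obs(); print(o['ee_pos'],o['eef_rot'],o['time_s'])
print(w2pix(C,[.4156,-.3531,.018]))
```

```text
[ 0.41673732 -0.34946083  0.15045528] [-3.14142803e+00 -3.20809318e-04  1.57133728e+00] 3.2
[[309.66003992 238.0275308 ]]
```

View pics/w1.png

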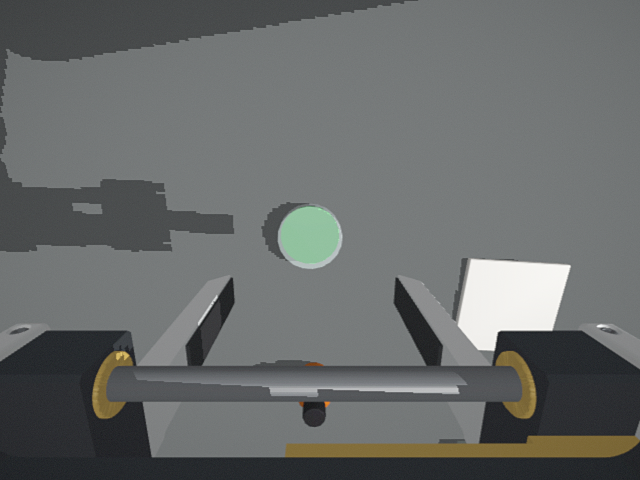

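Run:
```python
from h import *
crop('w1',260,190,360,280,8,'c5')
crop('w1',450,245,580,355,6,'c6')
```

```text
(no output)
```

View pics/c5.png

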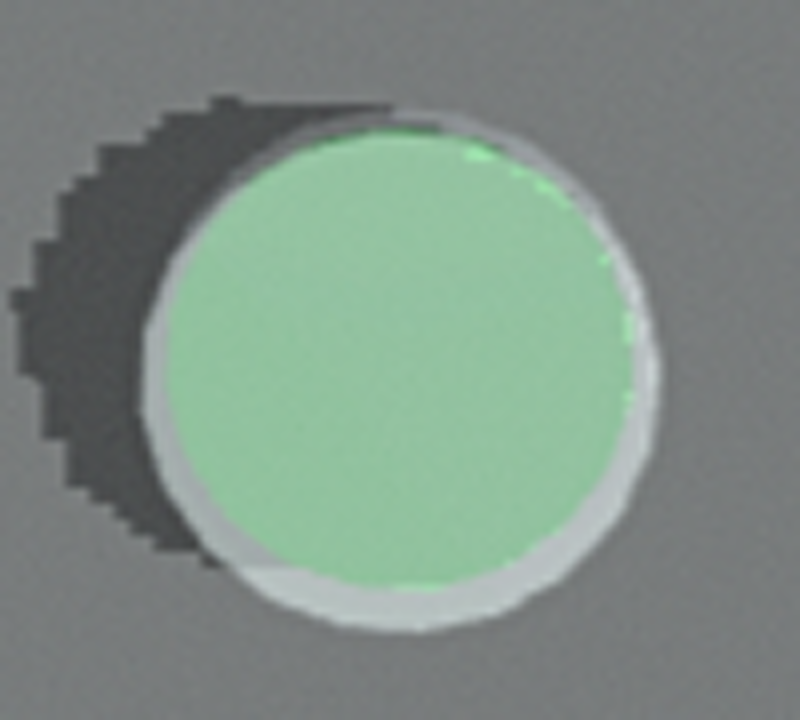

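View pics/c6.png

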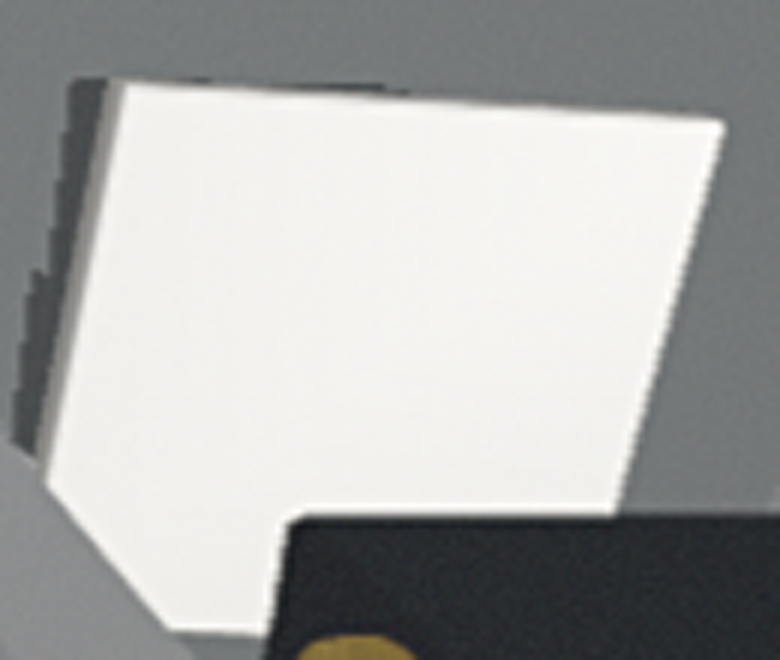

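Run:
```python
from h import *
C=load('w1')
print(fit([(C,ub((260,190),8,141,661,108,632))],DISH,x0=(.41,-.35)))
g=lambda o,s,c:np.array(o)+(np.array(c)+.5)/s-.5
P=pix2w(C,g((450,245),6,[(126,82),(725,120)]),.006);print(P, np.degrees(np.arctan2(*(P[1]-P[0])[1::-1])))
o=ctrl.get_obs();print(o['ee_pos'],o['eef_rot'])
```

```text
(array([ 0.41572289, -0.35307168]), array([-0.1, -0.3,  0.1,  0.4]))
[[ 0.43892056 -0.19666095  0.006     ]
 [ 0.44535462 -0.09809248  0.006     ]] 86.26531438972316
[ 0.41673732 -0.34946083  0.15045528] [-3.14142803e+00 -3.20809318e-04  1.57133728e+00]
```

Call:
drive_tool:
  increments:
    - [[0,0,0],[-3.5,-1,30],1]
    - [[0,0,0],[0,0,40],1]
    - [[0,0,0],[0,0,35],1]
    - [[0,0,0],[0,0,15],1]
    - [[0,0,0],[0,0,8],1]
    - [[0,0,0],[0,0,3],1]
    - [[0,0,0],[0,0,0],1]
    - [[0,0,0],[0,0,0],1]
  squeeze: 10

```text
time_s: 4.2
ee_pos: [0.4159, -0.354, 0.0202]
eef_rot: [3.141, 0.001, 1.571]
force: [0.4, 0.0, -0.9]
grip_width: 0.0941
```

Call:
drive_tool:
  increments:
    - [[0,0,0],[0,0,0],0.55]
    - [[0,0,0],[0,0,0],0.55]
    - [[0,0,0],[0,0,0],0.55]
    - [[0,0,0],[0,0,0],0.55]
    - [[0,0,0],[0,0,0],0.55]
    - [[0,0,0],[0,0,0],0.55]
    - [[0,0,0],[0,0,0],0.55]
    - [[0,0,0],[0,0,0],0.55]
  squeeze: 10

```text
time_s: 5.2
ee_pos: [0.4157, -0.3538, 0.0195]
eef_rot: [3.142, 0.0, 1.571]
force: [-0.1, -0.3, 1.1]
grip_width: 0.0593
```

Call:
drive_tool:
  increments:
    - [[0,0,0],[0,0,-10],0.55]
    - [[0,0,0],[0,0,-30],0.55]
    - [[0,0,0],[15,6,0],0.55]
    - [[0,0,0],[43,16,0],0.55]
    - [[0,0,0],[44,16,0],0.55]
    - [[0,0,0],[43,16,0],0.55]
    - [[0,0,0],[43,16,0],0.55]
    - [[0,0,0],[15,6,0],0.55]
    - [[0,0,0],[0,0,15],0.55]
    - [[0,0,0],[0,0,0],0.55]
    - [[0,0,0],[0,0,0],0.55]

```text
time_s: 6.58
ee_pos: [0.4912, -0.1517, 0.0441]
eef_rot: [-3.141, -0.0, 1.569]
force: [-0.8, 0.5, -0.4]
grip_width: 0.0598
```

Run:
```python
from h import *
o=ctrl.get_obs(); print(o['ee_pos'],o['eef_rot'],o['time_s'],o['grip_width'])
C=snap('wrist','w2'); crop('w2',180,150,460,370,2.8,'c7')
```

```text
[ 0.49123322 -0.15169092  0.04412468] [-3.14095552e+00 -1.55653478e-04  1.56940784e+00] 6.575 0.05977410423683501
```

View pics/c7.png

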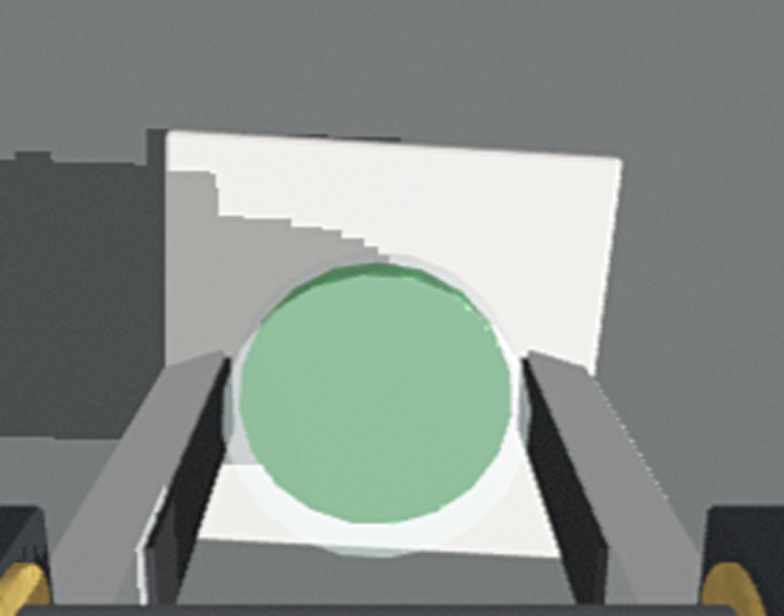

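Run:
```python
from h import *
C=load('w2')
g=lambda o,s,c:np.array(o)+(np.array(c)+.5)/s-.5
P=pix2w(C,g((180,150),2.8,[(167,132),(621,159),(595,375),(200,540),(560,557)]),.006);print(P)
e=P[1]-P[0];e/=np.linalg.norm(e);print((P[0]+P[1])/2+.05*np.array([e[1],-e[0],0]))
r=fit([(C,ub((180,150),2.8,222,531,254,557))],DISH,z0=.0265,x0=(.49,-.15));print(r)
```

```text
[[ 0.44016165 -0.19629039  0.006     ]
 [ 0.44604048 -0.0978992   0.006     ]
 [ 0.4965015  -0.10035527  0.006     ]
 [ 0.53982747 -0.19423585  0.006     ]
 [ 0.54458811 -0.10591836  0.006     ]]
[ 0.49301205 -0.15007696  0.006     ]
(array([ 0.49082592, -0.15112628]), array([-1.1, -1.9,  1.1,  2.2]))
```

Call:
drive_tool:
  increments:
    - [[0,0,0],[1,1.5,10],0.55]
    - [[0,0,0],[0,0,5],0.55]
    - [[0,0,0],[0,0,2.5],0.55]
    - [[0,0,0],[0,0,1],0.55]
    - [[0,0,0],[0,0,0],0.55]
    - [[0,0,0],[0,0,0],0.55]

```text
time_s: 7.38
ee_pos: [0.4932, -0.1498, 0.0261]
eef_rot: [3.141, 0.0, 1.571]
force: [-0.5, -0.2, -0.3]
grip_width: 0.0599
```

Call:
drive_tool:
  increments:
    - [[0,0,0],[0,0,0.5],0.55]
    - [[0,0,0],[0,0,0],0.55]
    - [[0,0,0],[0,0,0],0.68]
    - [[0,0,0],[0,0,0],0.72]
    - [[0,0,0],[0,0,0],0.9]
    - [[0,0,0],[0,0,0],1]
    - [[0,0,0],[0,0,0],1]
    - [[0,0,0],[0,0,-10],1]
    - [[0,0,0],[0,0,-40],1]
    - [[0,0,0],[0,0,-40],1]
    - [[0,0,0],[0,0,-35],1]
    - [[0,0,0],[0,0,0],1]
    - [[0,0,0],[0,0,0],1]

```text
time_s: 9.0
ee_pos: [0.4928, -0.1496, 0.15]
eef_rot: [-3.141, -0.0, 1.571]
force: [-0.6, 0.5, -0.4]
grip_width: 0.0937
```

Run:
```python
from h import *
o=ctrl.get_obs(); print(o['ee_pos'],o['eef_rot'],o['time_s'],o['grip_width'])
C=snap('wrist','w3'); crop('w3',240,170,400,290,5,'c8')
```

```text
[ 0.49281754 -0.14963663  0.1499937 ] [-3.14096693e+00 -2.25595361e-04  1.57086513e+00] 9.0 0.09368507510974645
```

View pics/c8.png

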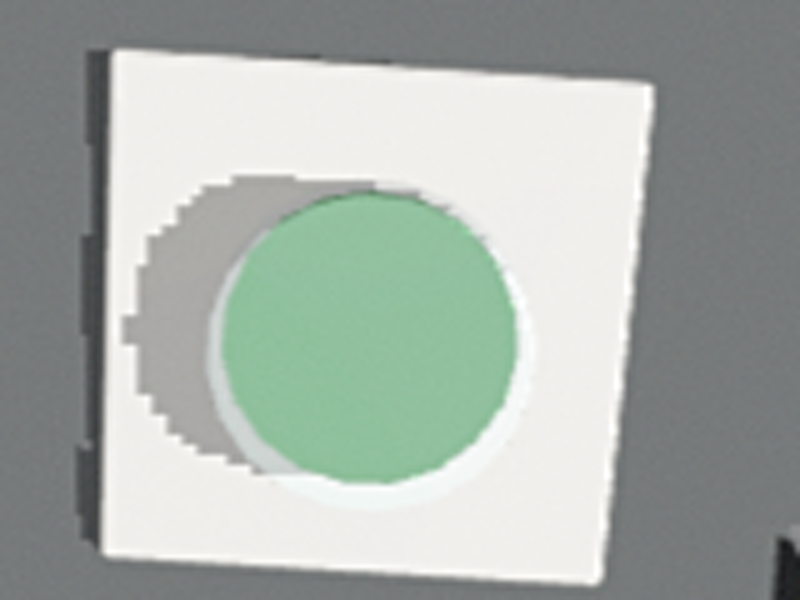

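Run:
```python
from h import *
C=load('w3')
g=lambda o,s,c:np.array(o)+(np.array(c)+.5)/s-.5
P=pix2w(C,g((240,170),5,[(112,50),(654,84),(603,584),(103,554)]),.006);print(P[:,:2],P.mean(0), [np.degrees(np.arctan2(*(P[i]-P[i-1])[1::-1])).round(1) for i in range(4)])
print(fit([(C,ub((240,170),5,208,534,180,510))],DISH,z0=.006,x0=(.49,-.15)))
```

```text
[[ 0.44004377 -0.19647154]
 [ 0.4460524  -0.09737515]
 [ 0.54473755 -0.10288048]
 [ 0.53845214 -0.20224931]] [ 0.49232146 -0.14974412  0.006     ] [np.float64(176.6), np.float64(86.5), np.float64(-3.2), np.float64(-93.6)]
(array([ 0.49317825, -0.14919242]), array([-0.7, -0.7,  0.7,  0.8]))
```

Call:
drive_tool:
  increments:
    - [[0,0,0],[20,-3,0],1]
    - [[0,0,0],[50,-7,0],1]
    - [[0,0,0],[50,-7,0],1]
    - [[0,0,0],[50,-7,0],1]
    - [[0,0,0],[50,-7,0],1]
    - [[0,0,0],[50,-7,0],1]
    - [[0,0,0],[50,-7,0],1]
    - [[0,0,0],[50,-7,0],1]
    - [[0,0,0],[50,-7,0],1]
    - [[0,0,0],[50,-7,0],1]
    - [[0,0,0],[21,-2,0],1]
    - [[0,0,0],[0,0,0],1]
    - [[0,0,0],[0,0,0],1]

```text
time_s: 10.68
ee_pos: [0.4252, 0.3402, 0.1502]
eef_rot: [-3.141, 0.001, 1.57]
force: [-1.1, 0.0, -0.4]
grip_width: 0.094
```

Run:
```python
from h import *
o=ctrl.get_obs(); print(o['ee_pos'],o['eef_rot'],o['time_s'],o['grip_width'])
C=snap('wrist','w4'); crop('w4',240,170,400,290,5,'c9')
```

```text
[0.42516445 0.34016944 0.15021563] [-3.14113335e+00  5.59152224e-04  1.57009729e+00] 10.675 0.09404436435104317
```

View pics/c9.png

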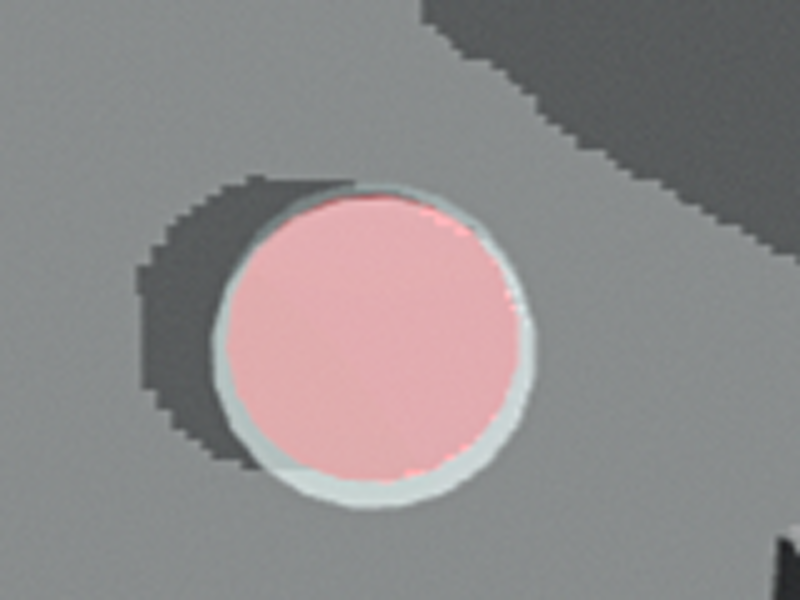

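View pics/w4.png

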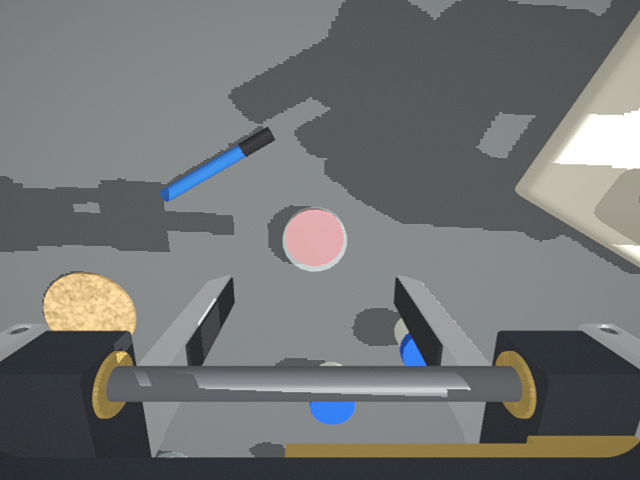

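Run:
```python
from h import *
C=load('w4')
print(fit([(C,ub((240,170),5,212,537,183,509))],DISH,z0=0,x0=(.42,.34)))
```

```text
(array([0.42729993, 0.34118561]), array([-0.1, -0.4,  0.1,  0.4]))
```

Call:
drive_tool:
  increments:
    - [[0,0,0],[1,2,30],1]
    - [[0,0,0],[0,0,40],1]
    - [[0,0,0],[0,0,35],1]
    - [[0,0,0],[0,0,15],1]
    - [[0,0,0],[0,0,8],1]
    - [[0,0,0],[0,0,2.5],1]
    - [[0,0,0],[0,0,0],1]
    - [[0,0,0],[0,0,0],0.55]
    - [[0,0,0],[0,0,0],0.55]
    - [[0,0,0],[0,0,0],0.55]
    - [[0,0,0],[0,0,0],0.55]
    - [[0,0,0],[0,0,0],0.55]
    - [[0,0,0],[0,0,0],0.55]
    - [[0,0,0],[0,0,0],0.55]
    - [[0,0,0],[0,0,0],0.55]
  squeeze: 10

```text
time_s: 12.6
ee_pos: [0.4272, 0.3422, 0.02]
eef_rot: [3.142, -0.0, 1.571]
force: [-1.3, -0.2, 1.9]
grip_width: 0.0596
```

Call:
drive_tool:
  increments:
    - [[0,0,0],[0,0,-10],0.55]
    - [[0,0,0],[0,0,-30],0.55]
    - [[0,0,0],[-20,3,-20],0.55]
    - [[0,0,0],[-45,6,0],0.55]
    - [[0,0,0],[-45,6,0],0.55]
    - [[0,0,0],[-45,6,0],0.55]
    - [[0,0,0],[-45,6,0],0.55]
    - [[0,0,0],[-45,6,0],0.55]
    - [[0,0,0],[-45,6,0],0.55]
    - [[0,0,0],[-45,6,0],0.55]
    - [[0,0,0],[-45,6,0],0.55]
    - [[0,0,0],[-45,6,0],0.55]
    - [[0,0,0],[-45,6,0],0.55]
    - [[0,0,0],[-21,3,0],0.55]
    - [[0,0,0],[0,0,20],0.55]
    - [[0,0,0],[0,0,0],0.55]
    - [[0,0,0],[0,0,0],0.55]

```text
time_s: 14.72
ee_pos: [0.4934, -0.1483, 0.0606]
eef_rot: [3.141, 0.0, 1.572]
force: [-0.6, -0.3, 0.4]
grip_width: 0.0594
```

Run:
```python
from h import *
o=ctrl.get_obs(); print(o['ee_pos'],o['eef_rot'],o['time_s'],o['grip_width'])
C=snap('wrist','w5'); crop('w5',180,150,460,370,2.8,'c10')
print(w2pix(C,[.4932,-.1492,.015]));
```

```text
[ 0.49341655 -0.14827021  0.06062545] [3.14122261e+00 1.04118207e-04 1.57160908e+00] 14.725 0.05939305223306204
[[311.84343262 271.58608329]]
```

View pics/c10.png

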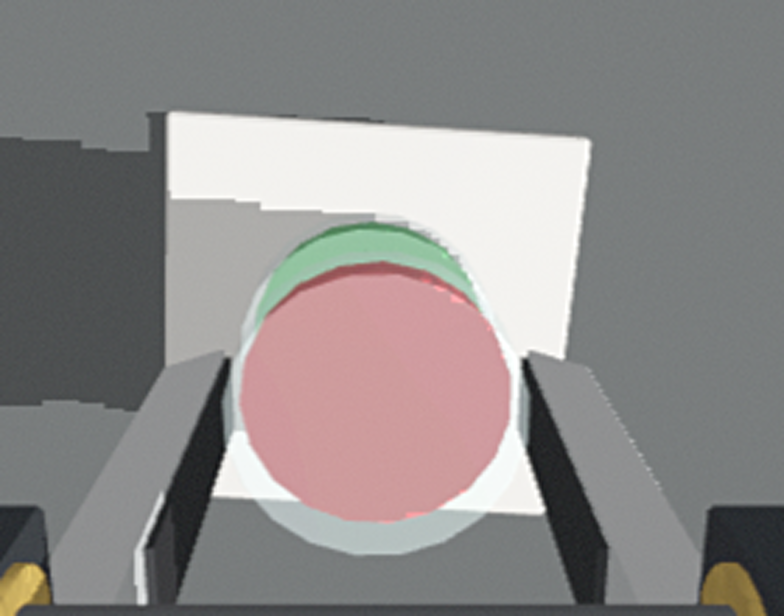

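Call:
drive_tool:
  increments:
    - [[0,0,0],[-0.8,0,8],0.55]
    - [[0,0,0],[0,0,5],0.55]
    - [[0,0,0],[0,0,2.5],0.55]
    - [[0,0,0],[0,0,0],0.55]
    - [[0,0,0],[0,0,0],0.55]

```text
time_s: 15.4
ee_pos: [0.4932, -0.1496, 0.0445]
eef_rot: [3.141, 0.0, 1.571]
force: [0.5, 0.1, -0.3]
grip_width: 0.0597
```

Run:
```python
from h import *
o=ctrl.get_obs(); print(o['ee_pos'],o['eef_rot'],o['time_s'],o['grip_width'],o['force'])
C=snap('side','s1'); crop('s1',260,240,400,360,5,'c11')
```

```text
[ 0.49321322 -0.14958353  0.04452823] [3.14148480e+00 6.01426422e-05 1.57082730e+00] 15.4 0.05970578539977711 [ 0.50773243  0.13838146 -0.31721239]
```

View pics/c11.png

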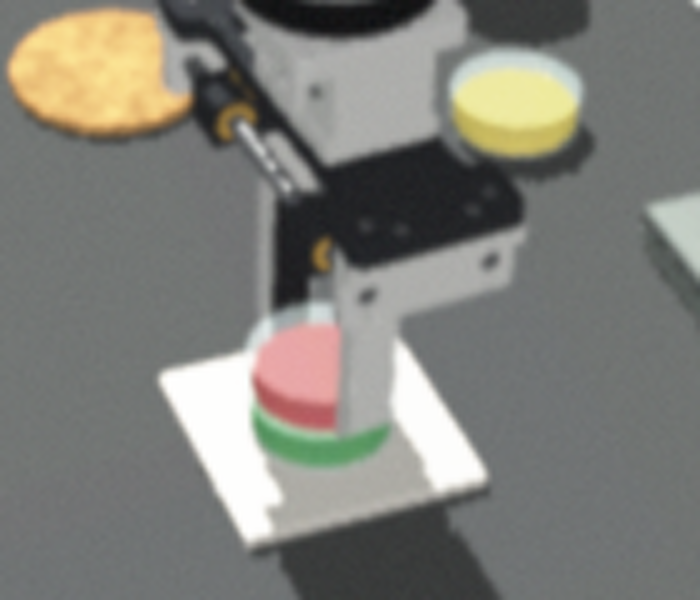

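Red sits aligned just above green. Lower the last half millimetre and release.

Call:
drive_tool:
  increments:
    - [[0,0,0],[0,0,0.5],0.55]
    - [[0,0,0],[0,0,0],0.55]
    - [[0,0,0],[0,0,0],0.68]
    - [[0,0,0],[0,0,0],0.72]
    - [[0,0,0],[0,0,0],0.9]
    - [[0,0,0],[0,0,0],1]
    - [[0,0,0],[0,0,0],1]
    - [[0,0,0],[0,0,-10],1]
    - [[0,0,0],[0,0,-40],1]
    - [[0,0,0],[0,0,-40],1]
    - [[0,0,0],[0,0,-20],1]
    - [[0,0,0],[0,0,0],1]
    - [[0,0,0],[0,0,0],1]

```text
time_s: 17.08
ee_pos: [0.4928, -0.1495, 0.1532]
eef_rot: [-3.141, -0.0, 1.571]
force: [0.7, -0.0, 0.2]
grip_width: 0.0943
```

Run:
```python
from h import *
o=ctrl.get_obs(); print(o['ee_pos'],o['eef_rot'],o['time_s'],o['grip_width'])
C=snap('wrist','w6'); crop('w6',240,170,400,290,5,'c12')
```

```text
[ 0.49277858 -0.14945061  0.15316892] [-3.14056619e+00 -3.70073256e-04  1.57081934e+00] 17.075 0.09429630070032588
```

View pics/c12.png

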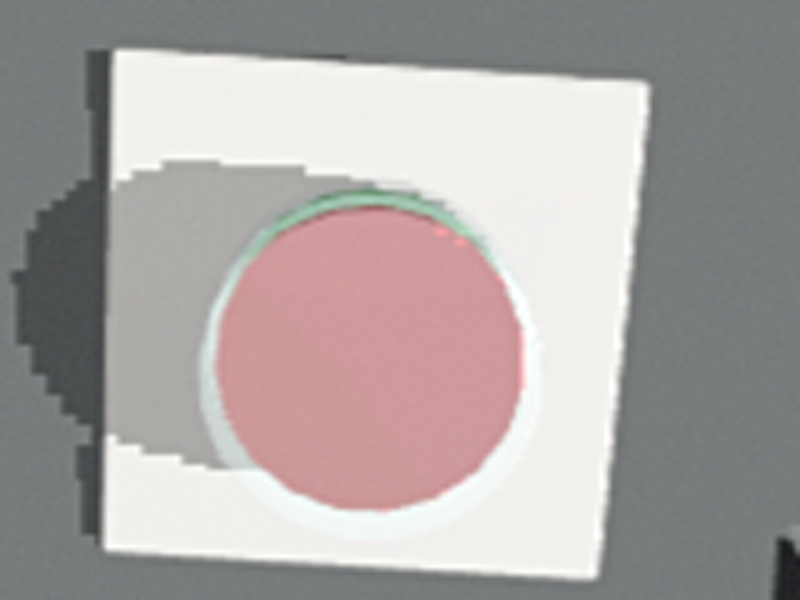

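Run:
```python
from h import *
C=load('w6'); M=cyl([(.03,0),(.03,.036)])
print(fit([(C,ub((240,170),5,198,543,182,541))],M,z0=.006,x0=(.49,-.15)))
```

```text
(array([ 0.49362755, -0.14905196]), array([-0.4, -1. ,  0.4,  1. ]))
```

Call:
drive_tool:
  increments:
    - [[0,0,0],[-20,8,0],1]
    - [[0,0,0],[-45,18,0],1]
    - [[0,0,0],[-45,18,0],1]
    - [[0,0,0],[-45,19,0],1]
    - [[0,0,0],[-45,19,0],1]
    - [[0,0,0],[0,0,0],1]
    - [[0,0,0],[0,0,0],1]

```text
time_s: 18.0
ee_pos: [0.5748, -0.3489, 0.1527]
eef_rot: [-3.14, -0.001, 1.571]
force: [0.4, 0.0, -0.6]
grip_width: 0.0937
```

Run:
```python
from h import *
o=ctrl.get_obs(); print(o['ee_pos'],o['eef_rot'],o['time_s'],o['grip_width'])
C=snap('wrist','w7'); crop('w7',240,190,400,310,5,'c13')
```

```text
[ 0.57476441 -0.34890277  0.15271795] [-3.13998174e+00 -1.22896113e-03  1.57086752e+00] 18.0 0.09367842997780798
```

View pics/c13.png

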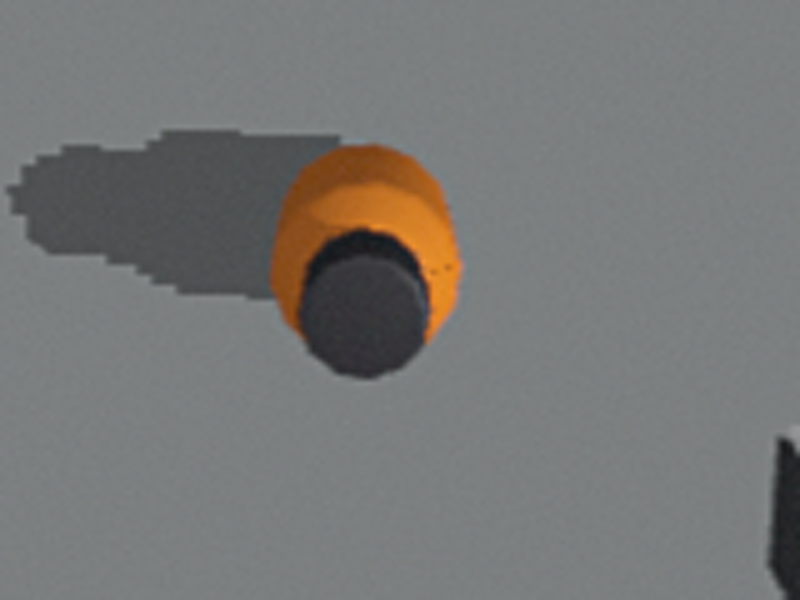

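View pics/w7.png

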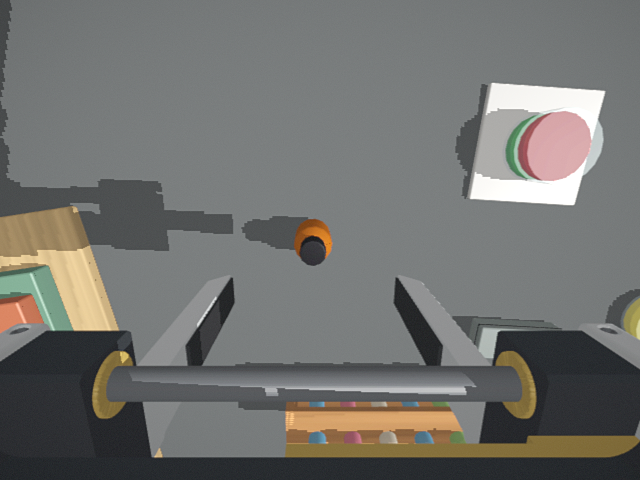

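Run:
```python
from h import *
C=load('w7')
print(fit([(C,ub((240,190),5,271,462,144,379))],BOT,z0=0,x0=(.57,-.35)))
```

```text
(array([ 0.57551081, -0.34911478]), array([-0.3, -0.9,  0.3,  0.8]))
```

Call:
drive_tool:
  increments:
    - [[0,0,0],[0,0.7,30],1]
    - [[0,0,0],[0,0,40],1]
    - [[0,0,0],[0,0,35],1]
    - [[0,0,0],[0,0,15],1]
    - [[0,0,0],[0,0,8],1]
    - [[0,0,0],[0,0,3.5],1]
    - [[0,0,0],[0,0,0],1]
    - [[0,0,0],[0,0,0],0.25]
    - [[0,0,0],[0,0,0],0.25]
    - [[0,0,0],[0,0,0],0.25]
    - [[0,0,0],[0,0,0],0.25]
    - [[0,0,0],[0,0,0],0.25]
    - [[0,0,0],[0,0,0],0.25]
    - [[0,0,0],[0,0,0],0.25]
    - [[0,0,0],[0,0,0],0.25]
    - [[0,0,0],[0,0,0],0.25]
    - [[0,0,0],[0,0,0],0.25]
  squeeze: 10

```text
time_s: 20.18
ee_pos: [0.5759, -0.3496, 0.0224]
eef_rot: [3.142, 0.0, 1.571]
force: [0.0, 0.7, -0.3]
grip_width: 0.0336
```

Call:
drive_tool:
  increments:
    - [[0,0,0],[0,0,-10],0.25]
    - [[0,0,0],[0,0,-40],0.25]
    - [[0,0,0],[0,0,-40],0.25]
    - [[0,0,0],[15,-2,-10],0.25]
    - [[0,0,0],[42,-6,0],0.25]
    - [[0,0,0],[42,-7,0],0.25]
    - [[0,0,0],[42,-6,0],0.25]
    - [[0,0,0],[42,-7,0],0.25]
    - [[0,0,0],[42,-6,0],0.25]
    - [[0,0,0],[42,-7,0],0.25]
    - [[0,0,0],[42,-6,0],0.25]
    - [[0,0,0],[42,-7,0],0.25]
    - [[0,0,0],[42,-6,0],0.25]
    - [[0,0,0],[42,-6,0],0.25]
    - [[0,0,0],[23,-3,0],0.25]
    - [[0,0,0],[0,0,0],0.25]
    - [[0,0,0],[0,0,0],0.25]

```text
time_s: 22.3
ee_pos: [0.5064, 0.1081, 0.122]
eef_rot: [-3.141, 0.0, 1.571]
force: [0.2, -0.3, -0.7]
grip_width: 0.0335
```

Run:
```python
from h import *
o=ctrl.get_obs(); print(o['ee_pos'],o['eef_rot'],o['time_s'],o['grip_width'])
C=snap('wrist','w8')
```

```text
[0.50643877 0.10805949 0.12204125] [-3.14086800e+00  2.19333906e-04  1.57095744e+00] 22.3 0.033498008681883254
```

View pics/w8.png

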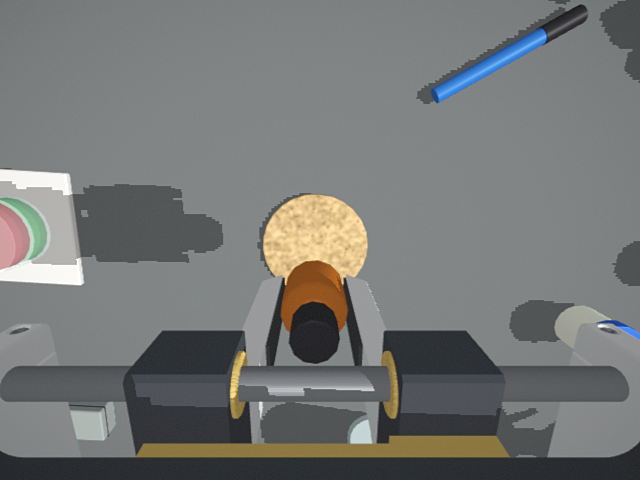

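Run:
```python
from h import *
crop('w8',250,180,380,290,6,'c14')
```

```text
(no output)
```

View pics/c14.png

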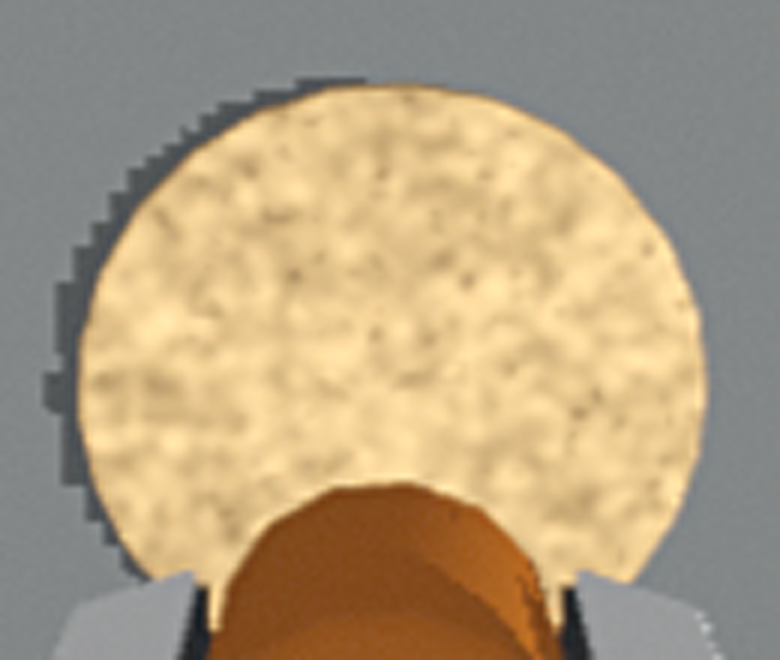

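Run:
```python
from h import *
C=load('w8'); b=ub((250,180),6,77,708,83,0)
f=lambda p:(bb(C,MAT,[p[0],p[1],0])-b)[:3]
s=least_squares(f,[.507,.109]);print(s.x,s.fun)
t=np.array([.4923,-.1497]);d=s.x-t;print(np.linalg.norm(d),np.degrees(np.arctan2(d[1],d[0]))-90)
```

```text
[0.50946436 0.10948377] [ 0.02167077 -0.0017953  -0.02159225]
0.2597514955209928 -3.7888611100331104
```

Call:
drive_tool:
  increments:
    - [[0,0,0],[1.5,2.5,25],0.25]
    - [[0,0,0],[0,0,35],0.25]
    - [[0,0,0],[0,0,20],0.25]
    - [[0,0,0],[0,0,8],0.25]
    - [[0,0,0],[0,0,3],0.25]
    - [[0,0,0],[0,0,1.5],0.25]
    - [[0,0,0],[0,0,0],0.25]
    - [[0,0,0],[0,0,0],0.25]

```text
time_s: 23.35
ee_pos: [0.5096, 0.11, 0.0304]
eef_rot: [3.141, -0.0, 1.571]
force: [1.0, -0.8, -1.2]
grip_width: 0.0334
```

Call:
drive_tool:
  increments:
    - [[0,0,0],[0,0,0.5],0.25]
    - [[0,0,0],[0,0,0],0.25]
    - [[0,0,0],[0,0,0],0.25]

```text
time_s: 23.72
ee_pos: [0.5094, 0.1099, 0.0295]
eef_rot: [3.142, 0.0, 1.571]
force: [0.1, 1.0, -1.0]
grip_width: 0.0333
```

Call:
drive_tool:
  increments:
    - [[0,0,0],[0,0,0.7],0.25]
    - [[0,0,0],[0,0,0],0.25]
    - [[0,0,0],[0,0,0],0.25]

```text
time_s: 24.1
ee_pos: [0.5093, 0.1099, 0.0287]
eef_rot: [-3.142, -0.0, 1.571]
force: [0.1, -0.3, -1.1]
grip_width: 0.0336
```

Call:
drive_tool:
  increments:
    - [[0,0,0],[0,0,0.4],0.25]
    - [[0,0,0],[0,0,0],0.25]
    - [[0,0,0],[0,0,0],0.25]

```text
time_s: 24.48
ee_pos: [0.5094, 0.1099, 0.0284]
eef_rot: [3.141, -0.0, 1.571]
force: [0.2, 0.2, 0.4]
grip_width: 0.0339
```

Force begins to rise; release, gently.

Call:
drive_tool:
  increments:
    - [[0,0,0],[0,0,0],0.4]
    - [[0,0,0],[0,0,0],0.45]
    - [[0,0,0],[0,0,0],0.6]
    - [[0,0,0],[0,0,0],0.9]
    - [[0,0,0],[0,0,0],1]
    - [[0,0,0],[0,0,0],1]
    - [[0,0,0],[0,0,0],1]
    - [[0,0,0],[0,0,-10],1]
    - [[0,0,0],[0,0,-35],1]
    - [[0,0,0],[0,0,-40],1]
    - [[0,0,0],[0,0,-40],1]
    - [[0,0,0],[0,0,0],1]
    - [[0,0,0],[0,0,0],1]

```text
time_s: 26.1
ee_pos: [0.509, 0.1099, 0.153]
eef_rot: [-3.141, 0.0, 1.571]
force: [0.4, 0.3, -1.2]
grip_width: 0.0943
```

Run:
```python
from h import *
o=ctrl.get_obs(); print(o['ee_pos'],o['eef_rot'],o['time_s'],o['grip_width'])
C=snap('wrist','w9'); crop('w9',240,180,400,300,5,'c15')
```

```text
[0.50901097 0.10989099 0.15299307] [-3.14108192e+00  9.61893566e-05  1.57086880e+00] 26.1 0.09425934117248332
```

View pics/c15.png

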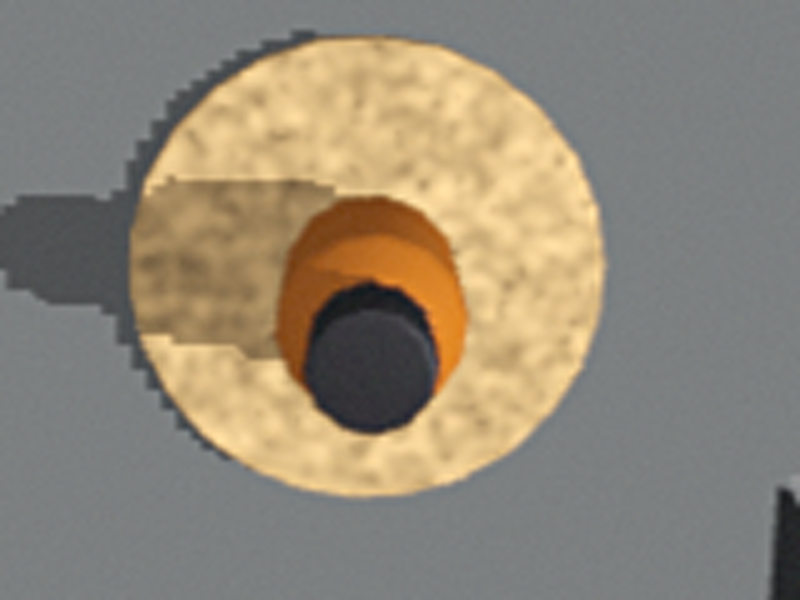

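Run:
```python
from h import *
C=load('w9')
print(fit([(C,ub((240,180),5,130,605,36,497))],MAT,x0=(.5,.1)),fit([(C,ub((240,180),5,275,468,195,435))],BOT,z0=.006,x0=(.5,.1)))
```

```text
(array([0.50905123, 0.10963071]), array([-0.3, -0.6,  0.3,  0.7])) (array([0.50894593, 0.11038118]), array([-0.5, -1. ,  0.5,  0.9]))
```

Call:
drive_tool:
  increments:
    - [[0,0,0],[20,6,0],1]
    - [[0,0,0],[45,14,0],1]
    - [[0,0,0],[45,14,0],1]
    - [[0,0,0],[45,14,0],1]
    - [[0,0,0],[45,14,0],1]
    - [[0,0,0],[47,14,0],1]
    - [[0,0,0],[0,0,0],1]
    - [[0,0,0],[0,0,0],1]

```text
time_s: 27.15
ee_pos: [0.5848, 0.3572, 0.1522]
eef_rot: [-3.14, 0.001, 1.571]
force: [-0.4, -0.1, -0.0]
grip_width: 0.0943
```

Run:
```python
from h import *
o=ctrl.get_obs(); print(o['ee_pos'],o['eef_rot'],o['time_s'],o['grip_width'])
C=snap('wrist','w10'); crop('w10',240,180,400,300,5,'c16')
```

```text
[0.58481088 0.35717517 0.15224229] [-3.14020460e+00  8.71515942e-04  1.57128021e+00] 27.15 0.09429734288197708
```

View pics/c16.png

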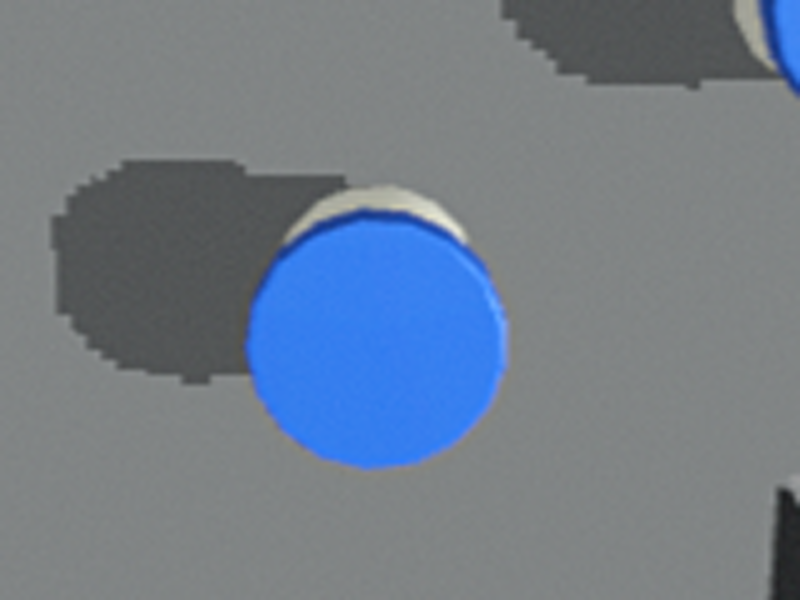

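View pics/w10.png

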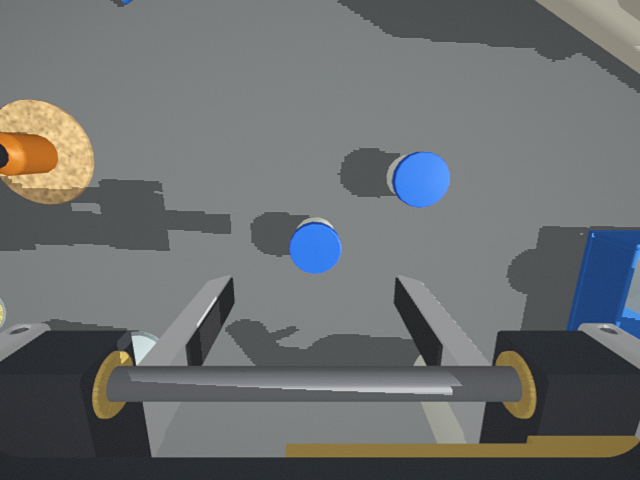

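The two pots are at wrist pixels (315,247), y≈0.357, and (420,180), y≈0.445. The robot's right is −y, so the one under the gripper at (315,247), scene (410,353), is meant. The crop confirms a blue cap on a white body there.

Run:
```python
from h import *
C=load('w10')
print(fit([(C,ub((240,180),5,245,509,184,470))],POT,x0=(.58,.35)))
```

```text
(array([0.58722855, 0.3585366 ]), array([-0. , -0.2,  0. ,  0.2]))
```

Call:
drive_tool:
  increments:
    - [[0,0,0],[1.2,2.2,30],1]
    - [[0,0,0],[0,0,40],1]
    - [[0,0,0],[0,0,30],1]
    - [[0,0,0],[0,0,10],1]
    - [[0,0,0],[0,0,6],1]
    - [[0,0,0],[0,0,0],1]
    - [[0,0,0],[0,0,0],1]
    - [[0,0,0],[0,0,0],0.35]
    - [[0,0,0],[0,0,0],0.35]
    - [[0,0,0],[0,0,0],0.35]
    - [[0,0,0],[0,0,0],0.35]
    - [[0,0,0],[0,0,0],0.35]
    - [[0,0,0],[0,0,0],0.35]
    - [[0,0,0],[0,0,0],0.35]
    - [[0,0,0],[0,0,0],0.35]
    - [[0,0,0],[0,0,0],0.35]
  squeeze: 10

```text
time_s: 29.2
ee_pos: [0.5875, 0.3581, 0.0373]
eef_rot: [3.142, -0.0, 1.571]
force: [-0.2, -0.2, 0.7]
grip_width: 0.0447
```

Call:
drive_tool:
  increments:
    - [[0,0,0],[0,0,-10],0.35]
    - [[0,0,0],[0,0,-40],0.35]
    - [[0,0,0],[0,0,-40],0.35]
    - [[0,0,0],[-15,-4,-20],0.35]
    - [[0,0,0],[-43,-10,0],0.35]
    - [[0,0,0],[-43,-10,0],0.35]
    - [[0,0,0],[-43,-10,0],0.35]
    - [[0,0,0],[-43,-10,0],0.35]
    - [[0,0,0],[-43,-10,0],0.35]
    - [[0,0,0],[-43,-10,0],0.35]
    - [[0,0,0],[-43,-10,0],0.35]
    - [[0,0,0],[-43,-10,0],0.35]
    - [[0,0,0],[-19,-3,0],0.35]
    - [[0,0,0],[0,0,40],0.35]
    - [[0,0,0],[0,0,40],0.35]
    - [[0,0,0],[0,0,15],0.35]
    - [[0,0,0],[0,0,8],0.35]
    - [[0,0,0],[0,0,0],0.35]
    - [[0,0,0],[0,0,0],0.35]

```text
time_s: 31.58
ee_pos: [0.5011, -0.0199, 0.0454]
eef_rot: [3.14, 0.0, 1.571]
force: [-0.1, 0.2, 0.0]
grip_width: 0.0446
```

Call:
drive_tool:
  increments:
    - [[0,0,0],[0,0,4],0.35]
    - [[0,0,0],[0,0,2],0.35]
    - [[0,0,0],[0,0,0.7],0.35]
    - [[0,0,0],[0,0,0],0.35]
    - [[0,0,0],[0,0,0],0.35]

```text
time_s: 32.2
ee_pos: [0.5006, -0.0199, 0.0377]
eef_rot: [3.142, 0.0, 1.571]
force: [0.5, -0.1, 0.0]
grip_width: 0.0447
```

Call:
drive_tool:
  increments:
    - [[0,0,0],[0,0,0.5],0.35]
    - [[0,0,0],[0,0,0],0.35]
    - [[0,0,0],[0,0,0],0.35]

```text
time_s: 32.58
ee_pos: [0.5006, -0.0199, 0.0372]
eef_rot: [3.141, 0.0, 1.571]
force: [-0.1, 1.0, 1.4]
grip_width: 0.0446
```

Call:
drive_tool:
  increments:
    - [[0,0,0],[0,0,0],0.52]
    - [[0,0,0],[0,0,0],0.58]
    - [[0,0,0],[0,0,0],0.7]
    - [[0,0,0],[0,0,0],0.9]
    - [[0,0,0],[0,0,0],1]
    - [[0,0,0],[0,0,0],1]
    - [[0,0,0],[0,0,0],1]
    - [[0,0,0],[0,0,-10],1]
    - [[0,0,0],[0,0,-35],1]
    - [[0,0,0],[0,0,-50],1]
    - [[0,0,0],[0,0,-50],1]
    - [[0,0,0],[0,0,-50],1]
    - [[0,0,0],[0,0,0],1]
    - [[0,0,0],[0,0,0],1]

```text
time_s: 34.33
ee_pos: [0.5002, -0.0198, 0.2317]
eef_rot: [-3.141, -0.0, 1.571]
force: [-0.6, 0.9, -0.6]
grip_width: 0.0939
```

Run:
```python
from h import *
o=ctrl.get_obs(); print(o['ee_pos'],o['eef_rot'],o['time_s'],o['grip_width'])
snap('wrist','w11'); snap('side','s2'); snap('scene','c2v')
crop('w11',140,140,480,300,2.3,'c17')
```

```text
[ 0.50018195 -0.01982347  0.23171547] [-3.14101066e+00 -6.86003046e-05  1.57082809e+00] 34.325 0.09391870546208927
```

View pics/w11.png

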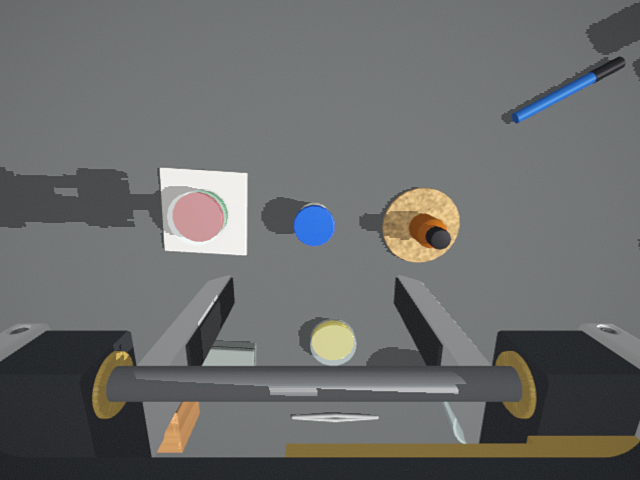

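View pics/s2.png

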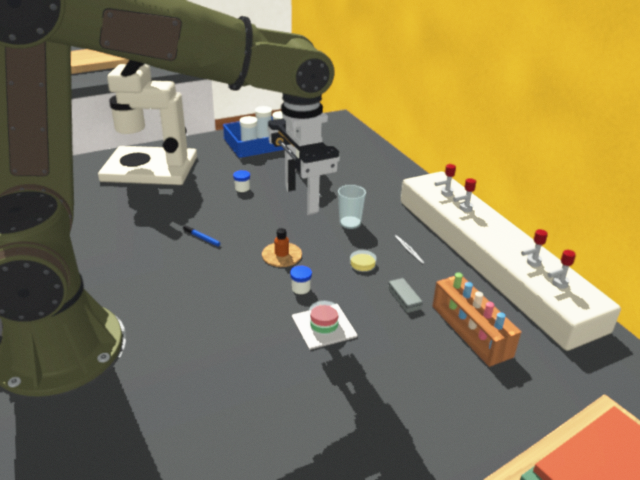

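View pics/c2v.png

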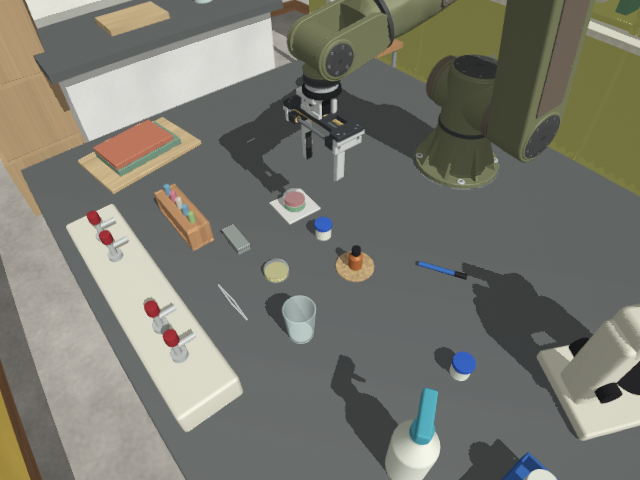

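Run:
```python
from h import *
crop('w11',150,150,270,270,5,'c17');crop('w11',270,180,360,270,6,'c18')
```

```text
(no output)
```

View pics/c18.png

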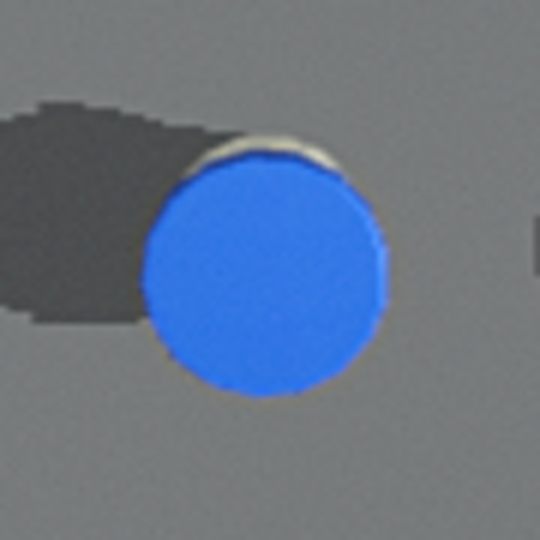

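View pics/c17.png

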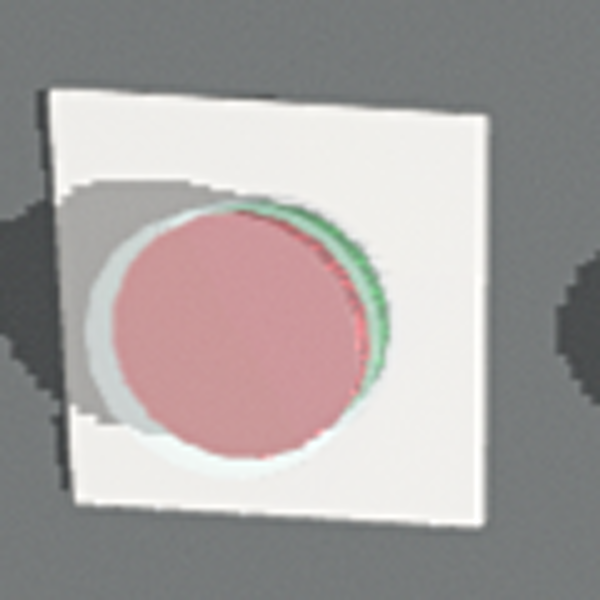

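Run:
```python
from h import *
C=load('w11')
print(fit([(C,ub((270,180),6,142,389,135,398))],POT,x0=(.5,-.02)))
g=lambda o,s,c:np.array(o)+(np.array(c)+.5)/s-.5
print(pix2w(C,g((150,150),5,[(50,90),(488,116),(485,525),(77,503)]),.006).mean(0))
ctrl.hand_in()
```

```text
(array([ 0.50047118, -0.01933888]), array([-0.2, -0.3,  0.2,  0.3]))
[ 0.49269569 -0.14875443  0.006     ]
the job is handed in; nothing more can be done
```

The practical is set out and handed in at about 34 s of the 104 s allowed, with the gripper open and clear above the bench.

I placed things in the order asked. The green dish went on the tile, the red dish on top of it, the amber bottle on the mat, and then the pot between tile and mat. I took the pot farthest to the robot's right (y ≈ 0.36) and left the other one where it was.

The last checks, measured in the wrist pictures:

| Item | Where it sits |
|---|---|
| Green dish | about 1 mm from the tile's centre |
| Dish stack (fitted as one) | within about 1.5 mm of the tile's centre, with no visible lean or offset |
| Bottle | about 0.8 mm from the mat's centre |
| Pot | about 0.7 mm from the midpoint between tile and mat |

The final scene and side views show everything upright, and the yellow dish, slide box and beaker look unmoved. No check failed. The only disagreement was early on, when the scene and side cameras differed by up to about 7 mm. I relied on the wrist camera for every grasp and placing, and it agreed with their average to about 3 mm.

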